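# Set the exhaust fan to step 4 and start it

### The job

The dryer's exhaust fan is about to be run: push the pointer of the fan controller's selector round with a fingertip against its side, click by click, to step 4 (off is the mark at the anticlockwise end, every click clockwise is one step), without taking hold of the pointer. Only when it rests in step 4, press the small flat start button right down and let it come up again. Keep off the mushroom stop button, leave the tape, the jar and the dumbbell where they stand, and finish clear of the controller.

Things in the scene. Friction and masses are not known exactly. Their poses are not given: they have to be found in the camera images.
- controller: Grey fan controller bolted to the bench, 174 (its x, away from the operator) x 244 (y, left) x 85 mm; origin under its centre, level lid at z 85. On the lid: selector axis at x 0, y 40; start at -46, -78; stop at 22, -78. A 136 mm dial plate (1 mm) round the selector bears a small ring for off and groups of 1 to 5 strokes for steps 1 to 5, every 30 degrees.
- selector (a joint): Selector angle, rad, clockwise from above. 0 = off: pointer 75 degrees anticlockwise of the controller's x. Each step is 0.5236 on: step 4 = 2.094, step 5 = 2.618; stops 0.06 beyond off and step 5. A sprung detent holds each step (about 0.14 N m to leave, 3 to 4 N at 40 mm); from half-way the pointer snaps into the next step ahead of the finger. Starts in off, 1 or 2.
- pointer_hub (a point): On the selector's axis, in the top face of its black handle, 32 mm above the lid; x points along the pointer, z up. The handle is a bar 10 to 32 mm above the lid, 16 mm wide from x -27 to 17, then 12 mm wide to the nose at x 50, with a white line on top; below it a 46 mm round collar, 12 mm high. A finger on either side of the bar counts as taking hold of it.
- pointer_nose (a point): End face of the pointer's nose: 50 mm from the selector's axis, half-way up the bar (21 mm above the lid, z 106 mm). Same axes as pointer_hub.
- start_top (a point): Centre of the top face of the start button: a flat black plunger of 28 mm diameter, 19 mm above the lid (z 104 mm) when up, in a steel collar of 36 mm diameter and 7 mm height. Moves with the button.
- start (a joint): Travel of the start button, m: 0 up, 0.006 fully down. It springs back: 2 N to begin, 5 N fully down.
- stop_top (a point): Centre of the domed top of the stop button: a black mushroom head of 40 mm diameter, 31 mm above the lid (z 116 mm) when up.
- stop (a joint): Travel of the stop button, m: 0 up, 0.006 fully down; same spring as start. Not to be pressed.
- tape_center (a point): Centre (half-way up) of a roll of packing tape lying flat, 96 mm across, 48 mm high, loose, beside or behind the controller.
- jar_center (a point): Centre (half-way up) of a closed ink jar, 68 mm across, 90 mm high, loose, beside or behind the controller.
- dumbbell_center (a point): Centre of a 1 kg dumbbell used as a paperweight, lying on the bench, 154 mm long (its x), heads 55 mm across, loose, beside or behind the controller.

How it is judged:
By the outcome, as a careful person would: the job done as asked, in the order asked, and still so for the second after the job is handed in, with the robot touching nothing.
It also fails if it takes over 45 s, if anything falls off the work surface, if the arm or the gripper's body presses on something with over 40 N, if the wrist force passes 120 N, or if a joint passes its speed limit or range.

### The arm

A 6-joint arm with a two-finger parallel gripper is mounted at the origin on the work surface. World frame = base frame: x ahead of the robot, y to its left, z up, the work surface at z = 0. Lengths are in m, angles in rad, forces in N, time in s.
With the tool pointing down it reaches from about 0.35 to 0.975 m from the base axis. Payload 4.9 kg.
Tool frame: the origin (TCP) lies on the mounting face of the last link; the fingertips stand 173 mm ahead of it and the grasp point (between the pads) lies 155 mm ahead of it (tcp_to_grasp is the distance from the TCP to the grasp point, in m); z points along the fingers, y is the line along which they close (so a half turn about z gives the same grasp; the last joint's range is limited). The gripper opens to 85 mm and grips with 20 to 120 N. Pads are 22 mm wide; open, the fingers measure 114 mm over their backs; the gripper's body (76 mm by 85 mm) begins 54 mm behind the grasp point. The pads swing forward as they close: fully open they stand 13 mm farther back than shut.
Start: joints at [1.103, 0.053, 1.613, -0, 1.476, -0.119], TCP at [0.214, 0.587, 0.405] pointing down, gripper open.
Joint ranges: [-3.01, 3.01], [-1.01, 2.22], [0.06, 2.58], [-1.02, 4.17], [0.09, 2.62], [-3.14, 3.14]. Speed limits (rad/s): [2.57, 2.57, 3.14, 3.14, 3.14, 3.14].

### API

Orientations are given as a rotation vector (axis times angle).
In Python, from station import get_obs, get_image, calibration, finish_job, tcp_to_grasp gives the robot as it stands. The module is installed in compiled form; this text tells all that it offers.
- The arm moves only by the tool arm_command, never from a script. Its argument "plan" is a list that holds one entry, the list of rows, each a list of 6 numbers: the shift along the tool's x, y, z in cm, then the turn, a rotation vector about the tool's x, y, z in rad. A call has 1 to 12 rows; each row is the pose to reach, as a shift and turn from the pose commanded when the call began, along the tool's axes at that moment; what a row does not reach only later rows make up. A row lasts 1/12 s, in which the tool goes at most 41.7 mm and 7.16 degrees, less where a joint would pass 70% of its speed; a pose out of reach is approached as far as the arm can. A call with a gripper value outside its range is refused whole. "gripper" is the closure, from -1 (fully open) to 1 (shut), set as the call begins (left out, the last holds). The fingers move at their own pace and stop on an object; "force" is the grip in N (left out, the last holds). Time passes only in rows, so rows that repeat a pose let the fingers close. It gives the time, the measured TCP pose, the force, the opening and the grip force at its end, in the units of the state.
- get_obs(): the state, without advancing time (a new reading comes with each control period).
- get_image(name): name is "scene" or "side" or "wrist"; returns (picture, depth): 480x640x3 uint8, blue, green, red; 480x640 float32, m along the optical axis (not along the pixel's ray), 0 where there is no reading.
- calibration(name): a dict with "fx", "fy", "cx", "cy" (pixels), "dist" ([k1, k2, p1, p2, k3] as OpenCV has them; the pictures are not rectified), "pose" (4x4, takes a point from camera to world coordinates). Camera axes: x right, y up, looking along -z (the intrinsics and any distortion apply to the point x, -y, -z); pixel columns grow to the right and rows downward; lengths in m; the calibration is good to about 2 mm. A picture is of the moment at which its call begins: read the wrist's pose just before it. calibration takes no time and is no camera call; for the wrist camera it gives the pose at the moment of the call.
- finish_job(): hands the job in; it is judged then, once.
The state is a dict: "t": time; "q": joint angles; "dq": joint speeds; "effort": joint torques, N m; "tool_pos": TCP position; "tool_rot": TCP orientation; "contact_force": force on the tool from outside, world axes, zero at the start; "wrist_torque": the same for the moment, N m; "opening": finger opening in m; "grip_force": force on a finger pad.
Only numpy, scipy, OpenCV 4.12 (cv2) and the standard library are available. Lean on these libraries where they do the work, as an engineer would, in place of code of your own. Each camera call takes 0.05 s, during which the arm holds its last target. There are 200 camera calls.

## Working session

There is one attempt and no reset: what is moved stays moved. The work goes in short steps, Python scripts to look and compute and a tool call to move; the robot and the scene stay as the last step left them, time stands still between calls to the robot, and variables do not carry over. Pictures are saved under pics/ and viewed, at most 10 in all, crops included, and the job is handed in when it is done.

Besides the shell and the picture viewer there is one more tool, called in YAML: its name, and indented under it one key for each argument. arm_command: Moves the arm, as the interface text tells. Its arguments: {"type":"object","properties":{"plan":{"type":"array"},"gripper":{"type":"number"},"force":{"type":"number"}},"required":["plan"]}

```bash
mkdir -p pics
cat > h.py <<'E'
import numpy as np, cv2
from station import *
from scipy.spatial.transform import Rotation as R
def ray(name,uv,cal=None):
    c=cal or calibration(name)
    K=np.array([[c['fx'],0,c['cx']],[0,c['fy'],c['cy']],[0,0,1]])
    p=cv2.undistortPoints(np.array(uv,float).reshape(-1,1,2),K,np.array(c['dist'],float))[:,0]
    d=np.c_[p[:,0],-p[:,1],-np.ones(len(p))]
    P=np.array(c['pose']); return P[:3,3],d@P[:3,:3].T
def onz(name,uv,z,cal=None):
    o,d=ray(name,uv,cal); return o+d*((z-o[2])/d[:,2])[:,None]
def bydepth(name,uv,dep,cal=None):
    o,d=ray(name,uv,cal); return o+d*np.array([dep[int(v),int(u)] for u,v in uv])[:,None]
def totool(v):
    return R.from_rotvec(get_obs()['tool_rot']).inv().apply(v)
E
python3 - <<'E'
from h import *
o=get_obs(); print(o['t'],o['tool_pos'],o['tool_rot'],tcp_to_grasp)
for n in("scene","side"):
    im,d=get_image(n); cv2.imwrite(f'pics/{n}0.png',im); np.save(f'pics/{n}0.npy',d); c=calibration(n); print(n,np.round(c['pose'],2))
E
```

```text
0.0 [0.21348034 0.58711663 0.40345893] [-5.45020585e-01 -3.09330777e+00  3.07415430e-03] 0.1547
scene [[ 0.59 -0.61  0.53  1.14]
 [ 0.8   0.46 -0.38 -0.32]
 [-0.01  0.65  0.76  0.84]
 [ 0.    0.    0.    1.  ]]
side [[ 0.8   0.37 -0.48  0.19]
 [-0.61  0.5  -0.62 -0.48]
 [ 0.01  0.78  0.63  0.66]
 [ 0.    0.    0.    1.  ]]
```

View pics/scene0.png

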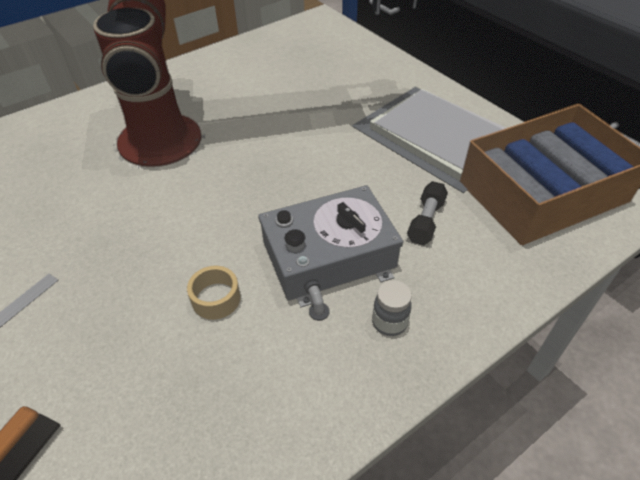

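View pics/side0.png

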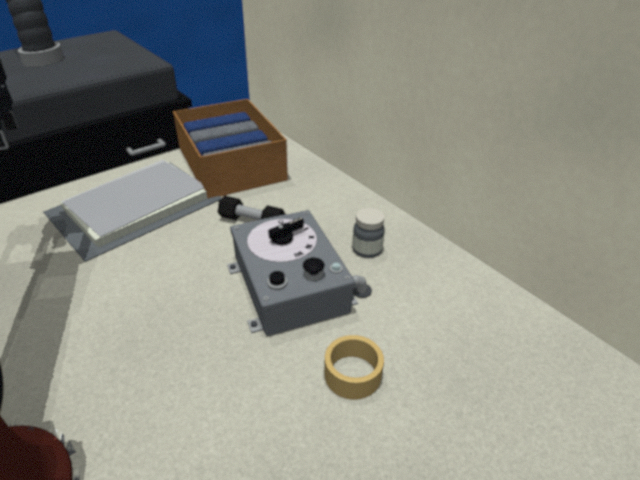

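The scene picture shows the controller with its dial at about (348,222), start at (284,218) and stop at (295,240). The side picture has the dial at (282,240), start at (277,280) and stop at (314,267). Next I'll measure these and enlarge the lid.

Run:
```python
from h import *
tiles=[]
for n,c0,cor,bt in(("scene",(348,222),[(262,217),(370,188),(400,238),(288,278)],[(284,216),(294,236)]),("side",(282,240),[(234,230),(308,212),(352,283),(267,309)],[(277,276),(314,264)])):
    im=cv2.imread(f'pics/{n}0.png')
    m=(im.min(2)>135).astype(np.uint8); w=np.zeros_like(m); w[c0[1]-35:c0[1]+35,c0[0]-45:c0[0]+45]=1; m*=w
    cn,_=cv2.findContours(m,cv2.RETR_EXTERNAL,cv2.CHAIN_APPROX_NONE); c=max(cn,key=cv2.contourArea)
    h=onz(n,cv2.convexHull(c)[:,0],0.086)
    (cx,cy),r=cv2.minEnclosingCircle(h[:,:2].astype(np.float32)); print(n,'dial',cx,cy,r)
    print('corners',np.round(onz(n,cor,.085),3).tolist())
    print('start',onz(n,bt[:1],.104)[0].round(4),'stop',onz(n,bt[1:],.116)[0].round(4))
    x,y=min(p[0] for p in cor)-10,min(p[1] for p in cor)-10
    t=cv2.resize(im[y:y+118,x:x+158],None,fx=5,fy=5,interpolation=cv2.INTER_CUBIC)
    print('crop',x,y); cv2.imwrite(f'pics/{n}c.png',t)
```

```text
scene dial 0.5849869251251221 0.14904214441776276 0.06923504918813705
corners [[0.473, 0.02, 0.085], [0.539, 0.247, 0.085], [0.682, 0.202, 0.085], [0.632, -0.026, 0.085]]
start [0.5132 0.0469 0.104 ] stop [0.5778 0.0265 0.116 ]
crop 252 178
side dial 0.5838167071342468 0.14856606721878052 0.07123052328824997
corners [[0.523, 0.229, 0.085], [0.681, 0.192, 0.085], [0.613, -0.031, 0.085], [0.459, 0.005, 0.085]]
start [0.5066 0.0447 0.104 ] stop [0.5687 0.0209 0.116 ]
crop 224 202
```

View pics/scenec.png

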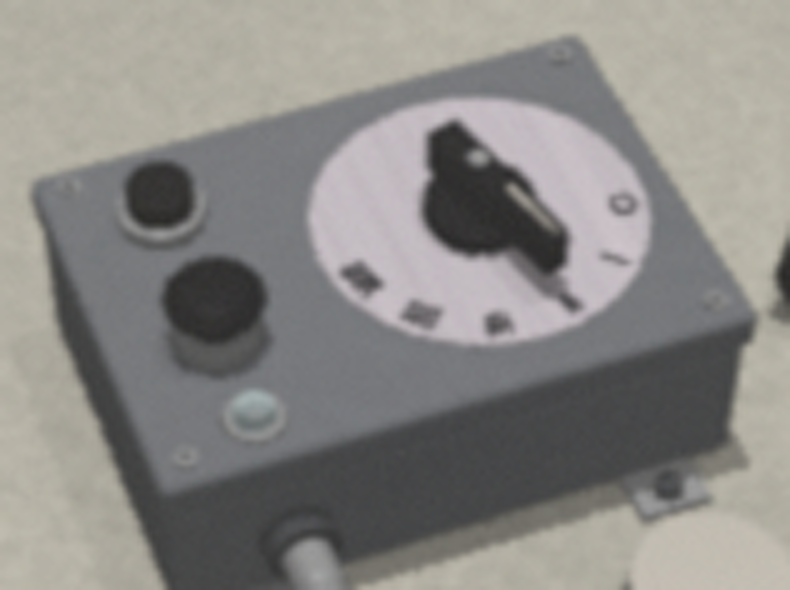

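View pics/sidec.png

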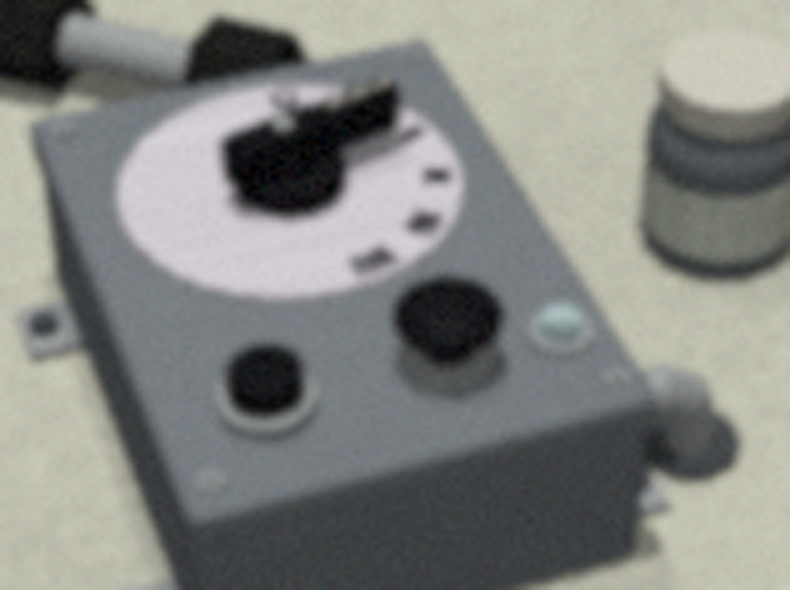

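Pointer appears at step 2 (crop (560,240) → nose, next to the two-stroke mark). Next: check this numerically and compute the waypoints.

```bash
cat >> h.py <<'E'
H=np.array([.5844,.1488]); YAW=-15.3; S=np.array([.510,.0455])
def fing(th,r=40,gap=0):
    o=R.from_rotvec(get_obs()['tool_rot']).as_matrix()[:2,0]; fa=np.degrees(np.arctan2(-o[1],-o[0]))
    t=np.radians(th); d=np.radians(abs((th-fa+90)%180-90))
    e=np.array([np.cos(t),np.sin(t)]); n=np.array([-e[1],e[0]])
    return H+(e*r+n*(6+14.5*np.cos(d)+11*np.sin(d)+gap))/1000
def go(xy,ztip):
    o=get_obs(); return (totool(np.r_[xy,ztip+.173]-o['tool_pos'])*100).round(2)
E
python3 - <<'E'
from h import *
print('nose scene',onz('scene',[(252+560/5,178+243/5)],.112)[0]-np.r_[H,0],'side',onz('side',[(224+397/5,202+100/5)],.112)[0]-np.r_[H,0])
for n,x,y,s,p in(('scene',252,178,(160,187),(214,297)),('side',224,202,(265,375),(447,318))):
    print(onz(n,[(x+s[0]/5,y+s[1]/5)],.104)[0],onz(n,[(x+p[0]/5,y+p[1]/5)],.116)[0])
y=np.radians(YAW);Rm=np.array([[np.cos(y),-np.sin(y)],[np.sin(y),np.cos(y)]])
print('pred start',H+Rm@[-.046,-.118],'stop',H+Rm@[.022,-.118])
for n,p,z in(('above',fing(0,gap=25),.2),('beside',fing(0,gap=25),.1),('c1',fing(-19),.1),('c2',fing(-49.5),.1)): print(n,p,go(p,z))
print(go(S,.2))
E
```

```text
nose scene [ 0.05112082 -0.00047758  0.112     ] side [ 0.04580582 -0.01065946  0.112     ]
[0.51184234 0.04781639 0.104     ] [0.58159444 0.02565936 0.116     ]
[0.50521069 0.04250771 0.104     ] [0.56528306 0.01812681 0.116     ]
pred start [0.50889334 0.04712038] stop [0.57448324 0.02917702]
above [0.6244     0.19718651] [-51.95 -22.59   3.09]
beside [0.6244     0.19718651] [-51.95 -22.58  13.09]
c1 [0.62895586 0.15533746] [-53.81 -26.35  13.09]
c2 [0.62865609 0.13399479] [-54.51 -28.37  13.1 ]
[-46.38 -40.76   3.12]
```

arm_command:
  plan:
    - [[-4,-1.7,0.2,0,0,0],[-8,-3.5,0.5,0,0,0],[-12,-5.2,0.7,0,0,0],[-16,-7,1,0,0,0],[-20,-8.7,1.2,0,0,0],[-24,-10.4,1.4,0,0,0],[-28,-12.2,1.7,0,0,0],[-32,-13.9,2,0,0,0],[-35.5,-15.4,2.2,0,0,0],[-39,-17,2.4,0,0,0],[-42.5,-18.5,2.6,0,0,0],[-46,-20,3,0,0,0]]
  gripper: 1
  force: 40

```text
t: 1.1
tool_pos: [0.5768, 0.2421, 0.3747]
tool_rot: [-0.545, -3.094, -0.0]
contact_force: [0.2, 0.3, -0.0]
opening: -0.0001
grip_force: 0.0
```

Run:
```python
from h import *
o=get_obs();print(o['t'],o['tool_pos'],o['tool_rot'],o['opening'],go(fing(0,gap=25),.2))
```

```text
1.1 [0.57682445 0.24212645 0.37474523] [-5.45495974e-01 -3.09386163e+00 -1.61439729e-04] -0.00010622784747867072 [-6.01 -2.6   0.17]
```

arm_command:
  plan:
    - [[-3,-1.3,0,0,0,0],[-6,-2.6,0,0,0,0],[-6,-2.6,2,0,0,0],[-6,-2.6,4,0,0,0],[-6,-2.6,5.5,0,0,0],[-6,-2.6,7,0,0,0],[-6,-2.6,8,0,0,0],[-6,-2.6,9,0,0,0],[-6,-2.6,9.7,0,0,0],[-6,-2.6,10.1,0,0,0],[-6,-2.6,10.1,0,0,0]]

```text
t: 2.02
tool_pos: [0.6229, 0.1992, 0.2732]
tool_rot: [-0.544, -3.093, 0.001]
contact_force: [-0.6, -0.1, -1.2]
opening: 0.0003
grip_force: 0.0
```

Run:
```python
from h import *
o=get_obs();print(o['tool_pos'],go(fing(0,gap=25),.1),go(fing(0,gap=0),.1),go(fing(-19),.1))
a,_=get_image('scene');b,_=get_image('side')
f=lambda i,x,y:cv2.resize(i[y:y+150,x:x+100],None,fx=4,fy=4,interpolation=cv2.INTER_CUBIC)
cv2.imwrite('pics/s2.png',np.hstack([f(a,300,130),f(b,240,130)]))
```

```text
[0.62291373 0.19917502 0.273155  ] [-0.21 -0.14  0.02] [-1.06 -2.49  0.02] [-2.06 -3.91  0.02]
```

View pics/s2.png

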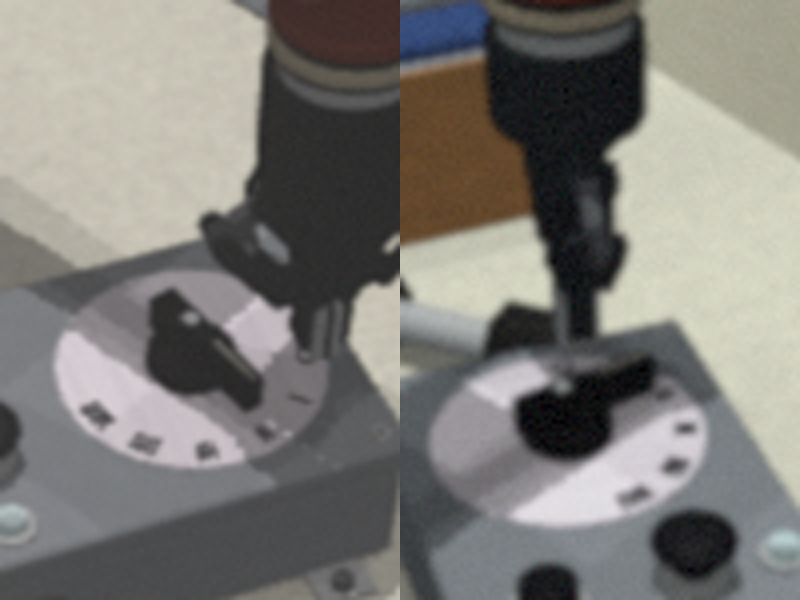

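The pointer is at step 2 and the closed fingertips stand clear on its anticlockwise side (scene half (320,350)). Next is the first click.

arm_command:
  plan:
    - [[-0.4,-0.8,0,0,0,0],[-0.8,-1.6,0,0,0,0],[-1.0,-2.1,0,0,0,0],[-1.2,-2.4,0,0,0,0],[-1.35,-2.65,0,0,0,0],[-1.5,-2.9,0,0,0,0],[-1.6,-3.15,0,0,0,0],[-1.75,-3.4,0,0,0,0],[-1.9,-3.65,0,0,0,0],[-2.05,-3.9,0,0,0,0],[-2.05,-3.9,0,0,0,0]]

```text
t: 3.03
tool_pos: [0.6293, 0.1546, 0.2738]
tool_rot: [0.546, 3.094, -0.001]
contact_force: [0.0, -0.1, -0.0]
opening: -0.0001
grip_force: 0.0
```

Run:
```python
from h import *
o=get_obs();print(o['tool_pos'],o['contact_force'],go(fing(-19),.1),go(fing(-49.5),.1))
a,_=get_image('scene');b,_=get_image('side')
f=lambda i,x,y:cv2.resize(i[y:y+150,x:x+100],None,fx=4,fy=4,interpolation=cv2.INTER_CUBIC)
cv2.imwrite('pics/s3.png',np.hstack([f(a,300,130),f(b,240,130)]))
```

```text
[0.62930206 0.15461029 0.27384178] [ 0.02095575 -0.05649151 -0.03420556] [0.06 0.06 0.08] [-0.64 -1.96  0.09]
```

View pics/s3.png

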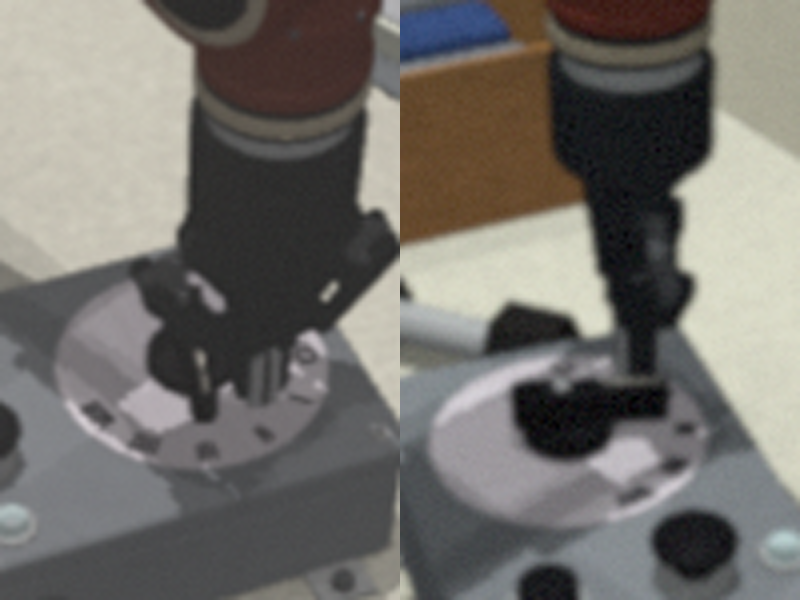

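The pointer has snapped to step 3: its nose at (205,415) faces the three-stroke mark, and the finger is free behind it. Next is the second click.

arm_command:
  plan:
    - [[-0.1,-0.3,0,0,0,0],[-0.2,-0.6,0,0,0,0],[-0.3,-0.85,0,0,0,0],[-0.35,-1.1,0,0,0,0],[-0.45,-1.35,0,0,0,0],[-0.5,-1.6,0,0,0,0],[-0.6,-1.8,0,0,0,0],[-0.65,-1.95,0,0,0,0],[-0.65,-1.95,0,0,0,0],[-0.65,-1.95,0,0,0,0]]

```text
t: 3.97
tool_pos: [0.6286, 0.1344, 0.274]
tool_rot: [0.546, 3.094, -0.001]
contact_force: [0.1, 0.5, -0.0]
opening: 0.0001
grip_force: 0.0
```

Run:
```python
from h import *
o=get_obs();print(o['tool_pos'],o['contact_force'],go(fing(-49.5),.1),go(fing(-52),.1))
a,_=get_image('scene');b,_=get_image('side')
f=lambda i,x,y:cv2.resize(i[y:y+150,x:x+100],None,fx=4,fy=4,interpolation=cv2.INTER_CUBIC)
cv2.imwrite('pics/s4.png',np.hstack([f(a,300,130),f(b,240,130)]))
```

```text
[0.62859681 0.13442189 0.27395804] [ 0.10756448  0.50619548 -0.0119791 ] [-0.02 -0.04  0.1 ] [-0.03 -0.23  0.1 ]
```

View pics/s4.png

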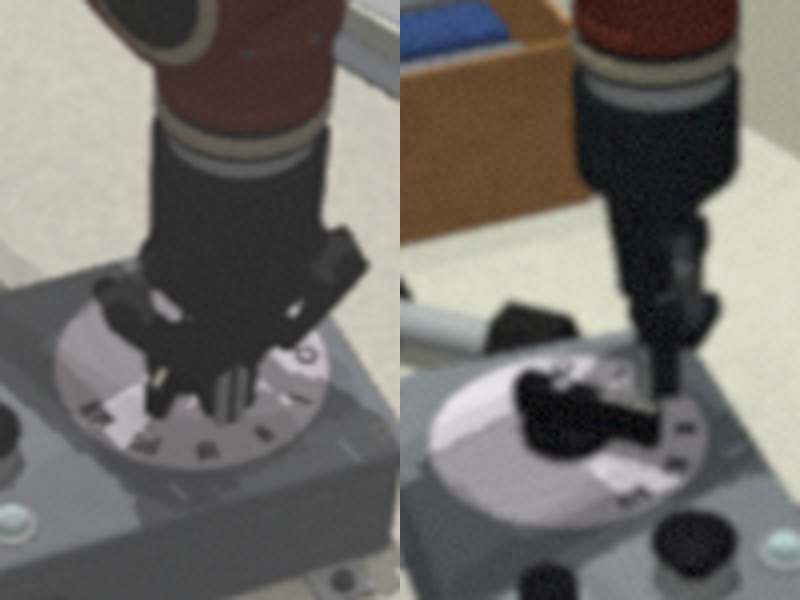

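The pointer now heads toward the four-stroke mark (nose at (155,410), mark at (143,445)). I'll back off and lift to confirm it.

arm_command:
  plan:
    - [[0.3,1,0,0,0,0],[0.6,2,0,0,0,0],[0.9,3,0,0,0,0],[0.9,3.5,-1.5,0,0,0],[0.9,4,-4,0,0,0],[0.9,4,-7,0,0,0],[0.9,6,-10,0,0,0],[0.9,9,-10,0,0,0],[0.9,12,-10,0,0,0],[0.9,12,-10,0,0,0]]

```text
t: 4.9
tool_pos: [0.6615, 0.2558, 0.375]
tool_rot: [0.538, 3.093, 0.005]
contact_force: [-0.4, 0.0, -0.1]
opening: -0.0004
grip_force: 0.0
```

Run:
```python
from h import *
o=get_obs();print(o['tool_pos'],o['contact_force'],go(S,.2),go(S,.125))
a,_=get_image('scene');b,_=get_image('side')
f=lambda i,x,y:cv2.resize(i[y:y+100,x:x+100],None,fx=4,fy=4,interpolation=cv2.INTER_CUBIC)
cv2.imwrite('pics/s5.png',np.hstack([f(a,300,170),f(b,235,200)]))
```

```text
[0.66147396 0.25578628 0.37499589] [-0.40944099  0.02507382 -0.08789257] [  7.16 -24.91   0.1 ] [  7.17 -24.93   7.6 ]
```

View pics/s5.png

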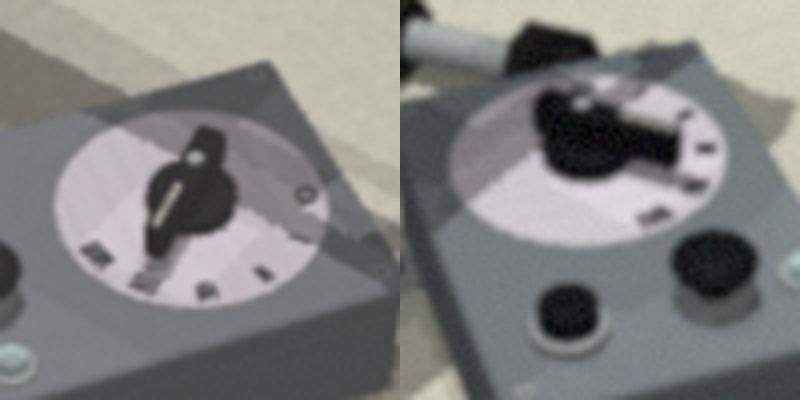

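Step 4 is confirmed: the nose at (155,245) lines up with the four-stroke mark at (147,283). Next, over to start.

arm_command:
  plan:
    - [[0.8,-2.8,0,0,0,0],[1.7,-6,0,0,0,0],[2.6,-9,0,0,0,0],[3.5,-12,0,0,0,0],[4.3,-15,0,0,0,0],[5.2,-18,0,0,0,0],[6,-21,0,0,0,0],[6.7,-23.5,0,0,0,0],[7.15,-24.9,0,0,0,0],[7.15,-24.9,0,0,0,0],[7.15,-24.9,2,0,0,0],[7.15,-24.9,4,0,0,0]]

```text
t: 6.0
tool_pos: [0.5092, 0.0409, 0.3352]
tool_rot: [0.546, 3.089, 0.001]
contact_force: [-0.2, 0.9, -0.1]
opening: -0.0002
grip_force: 0.0
```

Run:
```python
from h import *
o=get_obs();print(o['tool_pos'],o['contact_force'],go(S,.11),go(S,.098))
```

```text
[0.50924043 0.04093459 0.33515511] [-0.24270446  0.85246166 -0.1061157 ] [0.11 0.45 5.22] [0.11 0.45 6.42]
```

arm_command:
  plan:
    - [[0,0.2,0.7,0,0,0],[0,0.2,2,0,0,0],[0,0.2,3,0,0,0],[0,0.2,3.7,0,0,0],[0,0.2,3.7,0,0,0],[0,0.2,3.7,0,0,0]]

```text
t: 6.5
tool_pos: [0.5096, 0.0431, 0.2968]
tool_rot: [-0.545, -3.093, 0.0]
contact_force: [-0.2, -0.7, 0.5]
opening: 0.0001
grip_force: 0.0
```

Run:
```python
from h import *
o=get_obs();print(o['tool_pos'],o['contact_force'],go(S,.104),go(S,.098))
a,_=get_image('scene');b,_=get_image('side')
f=lambda i,x,y:cv2.resize(i[y:y+100,x:x+100],None,fx=4,fy=4,interpolation=cv2.INTER_CUBIC)
cv2.imwrite('pics/s6.png',np.hstack([f(a,240,160),f(b,235,220)]))
```

```text
[0.50961342 0.04305542 0.29677314] [-0.16758109 -0.72847414  0.45114397] [0.05 0.24 1.98] [0.05 0.24 2.58]
```

View pics/s6.png

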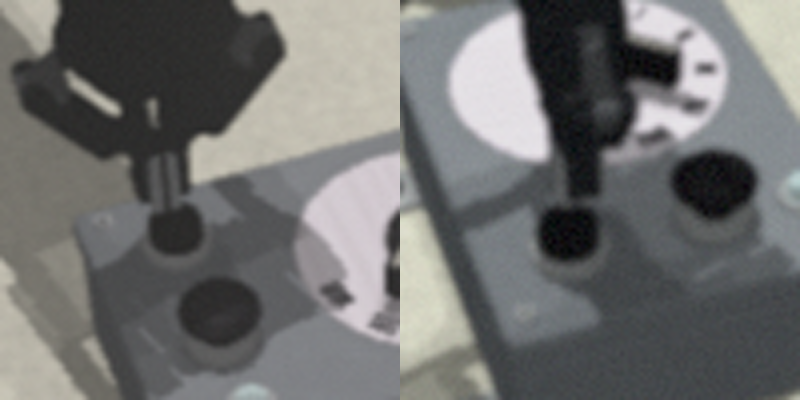

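The fingertip hangs right above the start button (scene half (170,205)), well clear of stop. Pressing.

arm_command:
  plan:
    - [[0.05,0.25,0.8,0,0,0],[0.05,0.25,1.5,0,0,0],[0.05,0.25,1.9,0,0,0],[0.05,0.25,2.1,0,0,0],[0.05,0.25,2.3,0,0,0],[0.05,0.25,2.5,0,0,0],[0.05,0.25,2.6,0,0,0],[0.05,0.25,2.65,0,0,0],[0.05,0.25,2.65,0,0,0],[0.05,0.25,2.65,0,0,0]]

```text
t: 7.43
tool_pos: [0.5099, 0.0455, 0.2714]
tool_rot: [-0.545, -3.093, 0.0]
contact_force: [-6.0, 1.0, 7.9]
opening: -0.0002
grip_force: 3.9
```

arm_command:
  plan:
    - [[0,0,0.05,0,0,0],[0,0,0.1,0,0,0],[0,0,0.1,0,0,0]]

```text
t: 7.68
tool_pos: [0.51, 0.0455, 0.2713]
tool_rot: [-0.545, -3.093, 0.0]
contact_force: [-8.2, 0.8, 12.9]
opening: -0.0002
grip_force: 6.4
```

It has bottomed out: the force rose while the tip stopped moving. Releasing and retreating.

arm_command:
  plan:
    - [[0,0,-0.4,0,0,0],[0,0,-0.8,0,0,0],[0,0,-1.5,0,0,0],[0,0,-3,0,0,0],[0,0,-5,0,0,0],[0,0,-8,0,0,0],[0,0,-11,0,0,0],[2,0,-14,0,0,0],[5,0,-15,0,0,0],[7,0,-15,0,0,0],[8,0,-15,0,0,0],[8,0,-15,0,0,0]]

```text
t: 8.68
tool_pos: [0.4336, 0.0733, 0.4195]
tool_rot: [0.543, 3.093, 0.0]
contact_force: [1.8, 0.5, 0.0]
opening: 0.0001
grip_force: 0.0
```

Run:
```python
from h import *
o=get_obs();print(o['t'],o['tool_pos'],o['contact_force'])
b,_=get_image('scene')
b2,_=get_image('side')
cv2.imwrite('pics/s7.png',np.hstack([cv2.resize(i[y:y+150,x:x+200],None,fx=2,fy=2) if 0 else cv2.resize(i[y:y+190,x:x+190],(400,400)) for i,x,y in((b,235,150),(b2,220,180))]))
```

```text
8.6833 [0.43357298 0.07326129 0.41945687] [1.78395862 0.46067936 0.01272207]
```

View pics/s7.png

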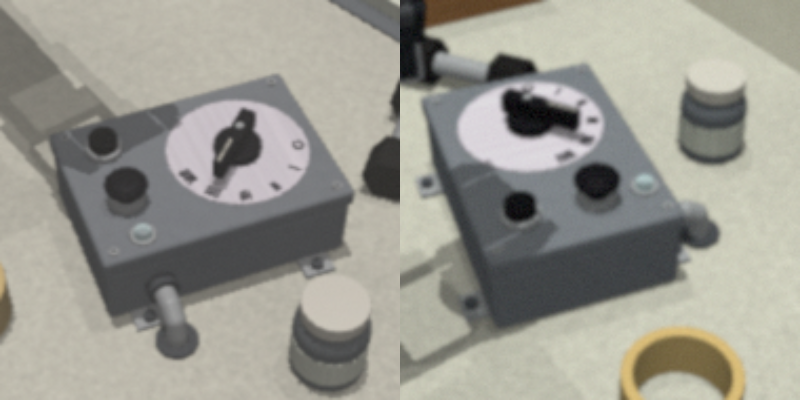

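The pointer rests at step 4 (nose (220,172)), the start button is up again (100,140), stop is untouched, and the arm is clear. Handing in.

```bash
python3 -c "
from station import *
print(finish_job())"
```

```text
the job is handed in; nothing more can be done
None
```

The selector was pushed click by click from step 2 to step 4, then start was pressed fully down and released; stop, tape, jar and dumbbell were not touched, and the job was handed in at about 9 s with the arm clear of the controller.

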